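# Open the sugar jars and set them out on the riser

### The arm

A 6-joint arm with a two-finger parallel gripper is mounted at the origin on the work surface. World frame = base frame: x ahead of the robot, y to its left, z up, the work surface at z = 0. Lengths are in m, angles in rad, forces in N, time in s.
With the tool pointing down it reaches from about 0.425 to 0.925 m from the base axis. Payload 12.5 kg.
Tool frame: the origin (TCP) lies on the centre line of the jaws, within the pads' length; the fingertips stand ahead of it and the grasp point (between the pads) lies 2 mm behind it (ctrl.tcp_to_tips is the z of the fingertips in the tool frame, in m); z points along the fingers, y is the line along which they close (so a half turn about z gives the same grasp; the last joint's range is limited). The gripper opens to 85 mm and grips with 20 to 120 N. Pads are 22 mm wide; open, the fingers measure 114 mm over their backs; the gripper's body (76 mm by 85 mm) begins 54 mm behind the grasp point. The pads swing forward as they close: fully open they stand 13 mm farther back than shut.
Start: joints at [1.091, 0.491, 1.559, -0, 1.092, -0.106], TCP at [0.228, 0.582, 0.248] pointing down, gripper open.
Joint ranges: [-3.1, 3.1], [-0.84, 2.19], [0.05, 2.79], [-1.13, 4.28], [0.06, 2.93], [-2.69, 2.69]. Speed limits (rad/s): [2.22, 2.22, 2.79, 3.14, 3.14, 3.14].

### API

Orientations are given as a unit quaternion [w, x, y, z].
In Python, from plant import ctrl, claw, read_camera gives the robot as it stands (ctrl), with the cameras as plain functions and the gripper (claw). Calls block until the motion is done:
- ctrl.reach(position, orientation): joint-space move of the TCP to a pose.
- ctrl.servo_line(position, rot=None, rate=0.15): straight line of the TCP; rot=None keeps the orientation; rate is the mean speed in m/s.
- ctrl.movej(angles): joint-space move.
- claw.grip(opening, newtons=None): opening from 0.0 (shut) to 1.0 (fully open); newtons is the grip in N (None keeps the last); returns when the fingers have stopped.
- ctrl.hold(seconds).
- ctrl.inverse_kinematics(position, orientation): joint angles nearest the present ones, or None.
- ctrl.get_state(): the state.
- read_camera(name): name is "scene" or "side" or "wrist"; returns a dict with "image" (400x640x3 uint8, red, green, blue), "fx", "fy", "cx", "cy" (pixels), "k1" (the pictures are not rectified: a ray, as slopes to the right and down, at radius r is drawn at 1 + k1 r^2 times it, then the intrinsics apply), "cam_to_world" (4x4, takes a point from camera to world coordinates). Camera axes: x right, y down, z forward; pixel columns grow to the right and rows downward; lengths in m; the calibration is good to about 2 mm. A picture is of the moment at which its call begins. There is no depth.
A pose or a line that the arm cannot do raises ctrl.Unreachable and nothing moves.
- ctrl.close_job(): hands the job in; it is judged then, once.
The state is a dict: "clock": time; "qpos": joint angles; "dq": joint speeds; "effort": joint torques, N m; "eef_pos": TCP position; "tool_rot": TCP orientation; "force": force on the tool from outside, world axes, zero at the start; "torque": the same for the moment, N m; "width": opening from 0.0 (shut) to 1.0 (fully open); "grasp_force": force on a finger pad.
Only numpy, scipy, OpenCV 4.12 (cv2) and the standard library are available. Lean on these libraries where they do the work, as an engineer would, in place of code of your own. Each camera call takes 0.05 s, during which the arm holds its last target. There are 200 camera calls.

### The job

Set out the sugar for the coffee break: some jars in the black caddy are still shut, so break each stuck lid loose with a short, hard anticlockwise twist, then turn it off and lay the lids flat, side by side in the shallow black tray. Stand all three open jars upright on the narrow wooden riser, fully on its ledge and squared up with it. Leave the crockery where it stands.

Things in the scene. Friction and masses are not known exactly. Their poses are not given: they have to be found in the camera images.
- caddy: Black wooden jar caddy, fixed: block 94 x 300 x 40 mm (its x, y, z) with three square wells at y = -100, 0 and +100 mm, each 70 x 70 mm and 32 mm deep (well floor 8 mm above the table), steel plates on its corners. Origin: centre of its underside. A square jar cannot turn in its well by more than about 4 degrees.
- riser: Narrow dark wooden display riser (a small bridge shelf), fixed: ledge 80 mm deep (its x) and 340 mm long (its y), flat top 100 mm above the table, on two end panels. Origin: centre of its underside.
- riser_top (a point): Centre of the riser's top surface, axes as the riser's (x across the ledge, y along it, z up).
- lid_tray: Shallow black tray lying loose on the cloth, 130 x 270 x 14 mm outside (its x, y, z), walls and floor 4 mm thick, 0.45 kg. Origin: centre of its underside; y is its long axis.
- jar1: Square glass jar of sugar cubes, about 0.33 kg, 66 x 66 mm (x, y), body 82 mm high with a flat shoulder; above it a round neck with two interrupted screw threads, at most 28 mm from the jar's axis, its rim at 100 mm. Origin: centre of its underside, z up. The jar stands in a well of the caddy at first.
- lid1: Lid of jar1 (all lids alike): round ribbed steel cap, 64 mm diameter, 20 mm high, 60 g. Origin: cap centre, z up; closed, it is 94 mm above the jar's origin, skirt 2 mm above the shoulder, yaw as the jar's. Stuck: anticlockwise from above it turns freely for about 4 degrees, takes about 0.7 N m to break loose within the next 20, then turns easily. None if absent (its jar is already open).
- jar2: Another such jar, same size as jar1.
- lid2: Lid of jar2, like lid1. On every lid, two inner lugs hold it down until it has turned about 105 degrees (1.83 rad) anticlockwise from the closed yaw; from there to a stop at about 149 degrees (2.6 rad) it lifts straight off. It cannot be pulled off unturned. None if absent.
- jar3: Another such jar, same size as jar1.
- lid3: Lid of jar3, like lid1 and lid2. None if absent.
- cup_a: White tapered cup standing upside down on saucer_a, 76 mm wide and 72 mm high, with a handle; leave alone. Origin: centre of its underside.
- cup_b: Same as cup_a, upside down on saucer_b; leave alone.
- saucer_a: White saucer, 144 mm diameter, 14 mm high; leave alone. Origin: centre of its underside.
- saucer_b: Same as saucer_a; leave alone.
- tumbler_a: Straight drinking glass, 62 mm diameter, 125 mm high; leave alone. Origin: centre of its underside.
- tumbler_b: Same as tumbler_a; leave alone.
- milk_jug: Small white milk jug, 68 mm diameter, 75 mm high; leave alone. Origin: centre of its underside.

How it is judged:
By the outcome, as a careful person would: the job done as asked, in the order asked, and still so for the second after the job is handed in, with the robot touching nothing.
Of lid1, lid2, lid3 only 2 to 3 are there at a start; the rules pass over those that are not, and their reading is None.
At some moment in a run one of lid_tray may be knocked a few centimetres aside while the robot is not near it.
Once in a run the grip may slacken for a moment while it holds something.
It also fails if it takes over 210 s, if anything falls off the work surface, if the arm or the gripper's body presses on something with over 40 N, if the wrist force passes 120 N, or if a joint passes its speed limit or range.

## Working session

There is one attempt and no reset: what is moved stays moved. The work goes in short steps, each a Python script; the robot and the scene stay as the last script left them, time stands still between calls to the robot, and variables do not carry over. Pictures are saved under pics/ and viewed, at most 14 in all, crops included, and the job is handed in when it is done.

```bash
ls; mkdir -p pics
cat > h.py <<'E'
import numpy as np, cv2
from plant import ctrl, claw, read_camera
def cam(n, save=None):
    c=read_camera(n)
    if save: cv2.imwrite('pics/'+save, c['image'][:,:,::-1])
    return c
E
python3 - <<'E'
from h import *
for n in ('scene','side','wrist'):
    c=cam(n,n+'0.png'); print(n,c['fx'],c['fy'],c['cx'],c['cy'],c['k1']); print(np.round(c['cam_to_world'],3))
s=ctrl.get_state(); print(s, ctrl.tcp_to_tips)
E
```

```text
pics
plant.py
scene 390.8547410380413 390.8547410380413 315.28023895310633 201.54581775648316 0.0052857764088621645
[[-0.669  0.571 -0.475  1.072]
 [ 0.743  0.501 -0.444  0.487]
 [-0.015 -0.65  -0.76   0.874]
 [ 0.     0.     0.     1.   ]]
side 420.093173361003 420.093173361003 318.1897859256485 190.23835534922293 -0.0015137954849999578
[[ 7.890e-01 -4.600e-01  4.070e-01  4.500e-02]
 [-6.150e-01 -5.920e-01  5.210e-01 -6.750e-01]
 [ 1.000e-03 -6.620e-01 -7.500e-01  1.087e+00]
 [ 0.000e+00  0.000e+00  0.000e+00  1.000e+00]]
wrist 322.04527282962675 322.04527282962675 316.65526848644896 200.84815551297152 0.00019083952907274188
[[ 0.364  0.88   0.305  0.149]
 [ 0.931 -0.344 -0.12   0.612]
 [-0.001  0.328 -0.945  0.374]
 [ 0.     0.     0.     1.   ]]
{'clock': 0.15, 'qpos': array([ 1.09137882e+00,  4.91440181e-01,  1.55934600e+00, -1.33633410e-05,
        1.09173111e+00, -1.05596298e-01]), 'dq': array([ 0.00050296, -0.00294192, -0.00292062, -0.00027388,  0.00058007,
        0.00040014]), 'effort': array([ 1.72731718e-03, -6.18706656e+01, -2.61690384e+01, -5.99944610e-05,
        3.22886866e-03,  1.75060939e-05]), 'eef_pos': array([0.22813398, 0.58169096, 0.24783754]), 'tool_rot': array([-1.27635254e-04,  1.85821150e-01,  9.82583476e-01, -4.44391567e-04]), 'force': array([ 0.2575645 , -0.82245571,  0.57629601]), 'torque': array([ 0.00751538, -0.01937297, -0.01054772]), 'grasp_force': 0.0, 'width': 1.0005991565522336} 0.017
```

View pics/scene0.png

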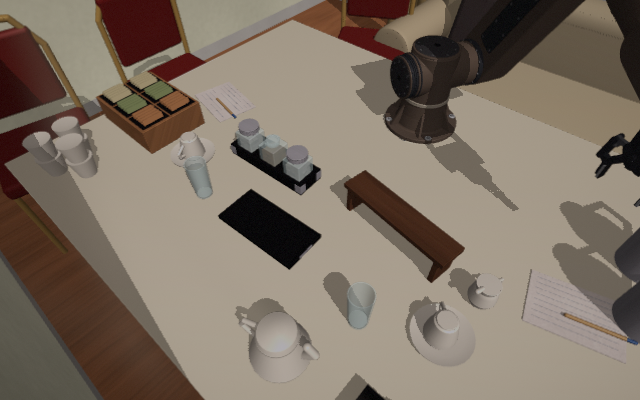

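View pics/side0.png

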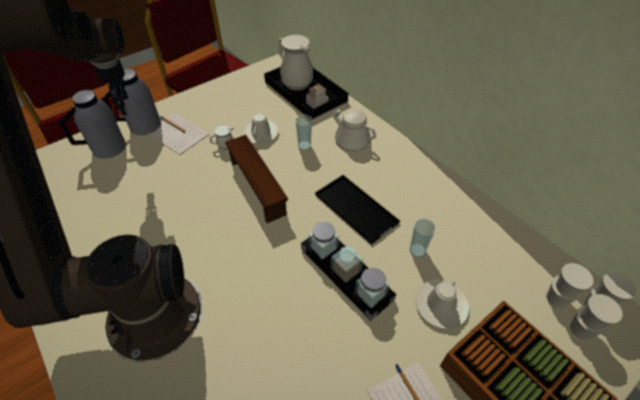

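The scene view shows lidded jars in the caddy at (249,128) and (297,155), and the open middle jar at (273,150). The riser runs from (345,180) to (462,245), with the tray at about (270,228), tumblers at (199,178) and (360,306), and a cup and saucer at (190,150) and (443,330). The side view agrees: lids at (323,232) and (373,280), open jar at (347,258), riser at (256,178), tray at (357,208).

```bash
cat >> h.py <<'E'
def rays(c,px):
    K=np.array([[c['fx'],0,c['cx']],[0,c['fy'],c['cy']],[0,0,1]])
    p=cv2.undistortPoints(np.array(px,float).reshape(-1,1,2),K,np.array([c['k1'],0,0,0.]))[:,0]
    T=c['cam_to_world']; return T[:3,3], np.c_[p,np.ones(len(p))]@T[:3,:3].T
def onplane(c,px,z):
    o,d=rays(c,px); return o+d*((z-o[2])/d[:,2])[:,None]
def meet(c1,p1,c2,p2):
    o1,d1=rays(c1,[p1]); o2,d2=rays(c2,[p2]); d1=d1[0]; d2=d2[0]
    t=np.linalg.lstsq(np.c_[d1,-d2],o2-o1,rcond=None)[0]
    a=o1+t[0]*d1; b=o2+t[1]*d2; return (a+b)/2, np.linalg.norm(a-b)
def project(c,P):
    T=c['cam_to_world']; q=(np.atleast_2d(P)-T[:3,3])@T[:3,:3]; q=q[:,:2]/q[:,2:]
    q=q*(1+c['k1']*(q**2).sum(1,keepdims=True)); return q*[c['fx'],c['fy']]+[c['cx'],c['cy']]
E
python3 - <<'E'
from h import *
a=cam('scene');b=cam('side')
for n,p,q in [('lidA',(249,126),(323,230)),('lidB',(297,153),(373,278)),('jarmid',(273,144),(347,254)),('riserE1',(357,173),(234,139)),('riser e2',(440,263),(264,206)),
 ('riser e3',(462,245),(286,199)),('tray1',(219,217),(376,242)),('tray2',(320,236),(341,177)),('tray3',(256,192),(399,220)),('tray4',(290,266),(316,192)),
 ('tumA',(206,196),(417,252)),('tumB',(358,326),(304,147)),('cup1',(190,150),(443,300)),('cup2',(443,335),(261,130)),('jug',(485,295),(224,138))]:
    P,e=meet(a,p,b,q); print(n,P.round(3),round(e,4))
E
```

```text
lidA [ 0.509 -0.202  0.184] 0.1221
lidB [ 0.482 -0.244  0.032] 0.1545
jarmid [ 0.5   -0.219  0.094] 0.0056
riserE1 [0.477 0.164 0.241] 0.148
riser e2 [ 0.453  0.291 -0.111] 0.1502
riser e3 [ 0.477  0.269 -0.017] 0.2778
tray1 [ 0.705 -0.199 -0.047] 0.077
tray2 [0.671 0.069 0.06 ] 0.0841
tray3 [ 0.68  -0.178  0.061] 0.1051
tray4 [ 0.68   0.081 -0.042] 0.086
tumA [ 0.723 -0.297 -0.012] 0.0079
tumB [ 0.736  0.3   -0.015] 0.0022
cup1 [ 0.645 -0.463  0.024] 0.0013
cup2 [0.641 0.458 0.015] 0.0093
jug [0.499 0.485 0.032] 0.0038
```

Run:
```python
from h import *
a=cam('scene');b=cam('side')
for n,p,q in [('lidA',(249,126),(373,278)),('lidB',(297,153),(323,230))]:
    P,e=meet(a,p,b,q); print(n,P.round(3),round(e,4))
for c,pr,pt in ((a,[(345,179),(357,173),(462,244),(442,262)],[(219,217),(256,192),(320,236),(290,266)]),(b,[(227,139),(247,136),(286,200),(264,207)],[(376,242),(399,220),(341,177),(316,192)])):
    print(onplane(c,pr,.1).round(3)); print(onplane(c,pt,.014).round(3))
from scipy.spatial.transform import Rotation as R
# tool orientation check: camera in tool frame
s=ctrl.get_state(); w=cam('wrist')
Rt=R.from_quat(s['tool_rot'][[1,2,3,0]]).as_matrix()
print(Rt.round(2)); print((Rt.T@(w['cam_to_world'][:3,3]-s['eef_pos'])).round(3)); print((Rt.T@w['cam_to_world'][:3,:3]).round(3))
```

```text
lidA [ 0.5   -0.324  0.107] 0.0046
lidB [ 0.492 -0.123  0.109] 0.0028
[[0.474 0.042 0.1  ]
 [0.434 0.053 0.1  ]
 [0.457 0.385 0.1  ]
 [0.532 0.375 0.1  ]]
[[ 0.755 -0.18   0.014]
 [ 0.622 -0.172  0.014]
 [ 0.616  0.077  0.014]
 [ 0.736  0.081  0.014]]
[[0.476 0.396 0.1  ]
 [0.539 0.367 0.1  ]
 [0.478 0.04  0.1  ]
 [0.41  0.058 0.1  ]]
[[ 0.637 -0.206  0.014]
 [ 0.754 -0.189  0.014]
 [ 0.729  0.07   0.014]
 [ 0.617  0.069  0.014]]
[[-0.93  0.37 -0.  ]
 [ 0.37  0.93 -0.  ]
 [ 0.   -0.   -1.  ]]
[ 0.085 -0.001 -0.126]
[[ 0.001 -0.945 -0.328]
 [ 1.     0.001  0.001]
 [-0.    -0.328  0.945]]
```

```bash
cat >> h.py <<'E'
from scipy.spatial.transform import Rotation as R
def down(yaw):
    """tool pointing down, tool x at angle yaw in the world plane (closing line at yaw-90deg)"""
    c,s=np.cos(yaw),np.sin(yaw); q=R.from_matrix(np.array([[c,s,0],[s,-c,0],[0,0,-1]])).as_quat()
    return q[[3,0,1,2]]
def st(): return ctrl.get_state()
E
python3 - <<'E'
from h import *
import pickle
for k in range(-4,5):
    q=ctrl.inverse_kinematics([.5,-.22,.35],down(k*np.pi/4)); print(k*45, None if q is None else np.round(q,2))
views={}
for n,p in dict(r2=(.5,.32,.36),r1=(.5,.12,.36),t2=(.66,.04,.36),t1=(.66,-.14,.36),c1=(.55,-.12,.36),c2=(.55,-.32,.36)).items():
    ctrl.reach(np.array(p),down(0)); ctrl.hold(.2)
    views[n]=cam('wrist','w_'+n+'.png'); print(n,st()['clock'],st()['eef_pos'].round(3))
pickle.dump(views,open('views.pkl','wb'))
v=lambda n:views[n]['image'][:,:,::-1]
m=np.vstack([np.hstack([v('r2'),v('t2')]),np.hstack([v('c1'),v('c2')])]); cv2.imwrite('pics/m1.png',cv2.resize(m,(800,500)))
E
```

```text
-180 [-0.54  0.29  1.61 -0.    1.25 -2.11]
-135 None
-90 [-0.54  0.29  1.61 -0.    1.25  2.61]
-45 [-0.54  0.29  1.61 -0.    1.25  1.82]
0 [-0.54  0.29  1.61 -0.    1.25  1.04]
45 [-0.54  0.29  1.61 -0.    1.25  0.25]
90 [-0.54  0.29  1.61 -0.    1.25 -0.54]
135 [-0.54  0.29  1.61 -0.    1.25 -1.32]
180 [-0.54  0.29  1.61 -0.    1.25 -2.11]
r2 2.5 [0.5  0.32 0.36]
r1 3.5667 [0.5   0.121 0.36 ]
t2 4.5667 [0.659 0.041 0.361]
t1 5.5667 [ 0.66  -0.139  0.36 ]
c1 6.3417 [ 0.551 -0.12   0.36 ]
c2 7.4083 [ 0.55  -0.319  0.36 ]
```

View pics/m1.png

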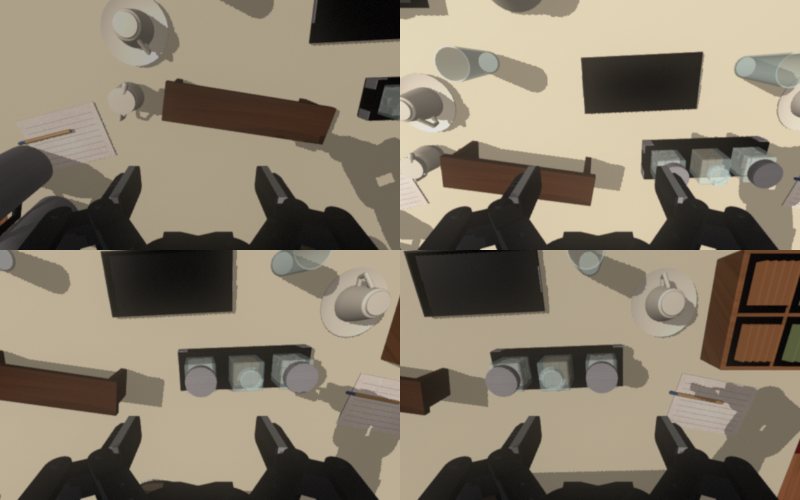

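Top-left shows the riser with its full top at montage (165–335, 85–140) and the milk jug at (125,98). Top-right shows the tray at (640,82). The bottom panels show the caddy, with lids at about (201,380) and (297,375) and the open jar between them.

Run:
```python
from h import *
import pickle
V=pickle.load(open('views.pkl','rb'))
a=V['c1']['image'][140:240,270:530,::-1]; b=V['c2']['image'][140:240,120:380,::-1]
cv2.imwrite('pics/crop1.png',cv2.resize(np.vstack([a,b]),None,fx=3,fy=3,interpolation=cv2.INTER_CUBIC))
h=lambda n,x,y:cv2.cvtColor(V[n]['image'],cv2.COLOR_RGB2HSV)[y,x]
print('lid',h('c1',322,208),h('c1',475,205),'cloth',h('c1',250,190),'riser',h('r2',400,170),h('r2',300,150),'tray',h('t2',1024-640-0,130),h('c1',270,50))
```

```text
lid [  4  15 136] [  4  13 137] cloth [ 18  53 186] riser [ 11 129  67] [ 12 117  61] tray [15 46 33] [ 8 51 20]
```

View pics/crop1.png

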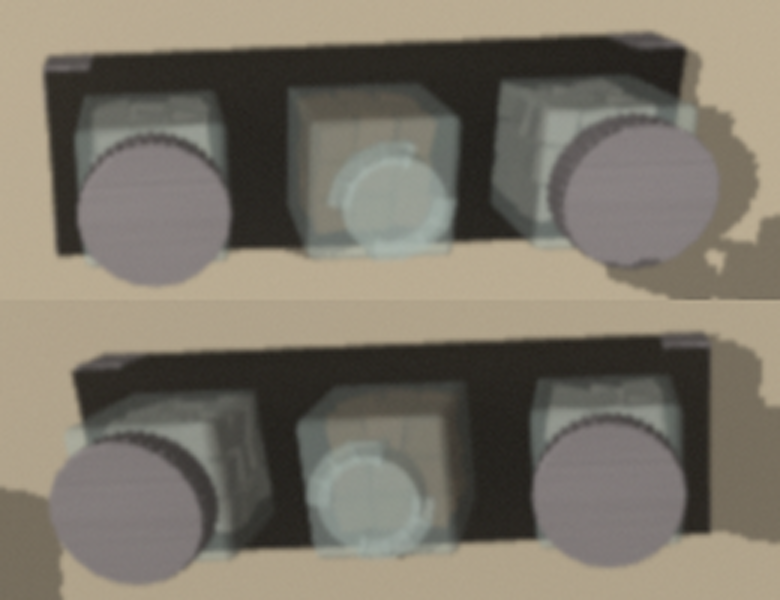

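The crop shows clean lid tops: upper view (c1) at crop (153,210) and (640,192), lower view (c2) at (130,510) and (610,490). The open neck is at (397,205) and (372,500), so the middle jar has no lid.

```bash
cat >> h.py <<'E'
def lids(c):
    hsv=cv2.cvtColor(c['image'],cv2.COLOR_RGB2HSV)
    m=((hsv[...,1]<28)&(hsv[...,2]>110)&(hsv[...,2]<175)&((hsv[...,0]<8)|(hsv[...,0]>140))).astype(np.uint8)
    m=cv2.morphologyEx(m,cv2.MORPH_OPEN,np.ones((5,5)))
    cs=cv2.findContours(m,cv2.RETR_EXTERNAL,cv2.CHAIN_APPROX_NONE)[0]
    out=[]
    for k in cs:
        if cv2.contourArea(k)<900: continue
        (x,y),(w,h),a=cv2.fitEllipse(cv2.convexHull(k)); 
        if min(w,h)/max(w,h)>.8: out.append((x,y,w,h))
    return out
def quad(c,mask,near):
    """four corners (pixels) of the mask blob that lies at pixel near"""
    m=cv2.morphologyEx(mask.astype(np.uint8),cv2.MORPH_CLOSE,np.ones((5,5))); m=cv2.morphologyEx(m,cv2.MORPH_OPEN,np.ones((7,7)))
    n,l=cv2.connectedComponents(m); k=l[int(near[1]),int(near[0])]
    if k==0: return None
    h=cv2.convexHull(cv2.findContours((l==k).astype(np.uint8),cv2.RETR_EXTERNAL,cv2.CHAIN_APPROX_NONE)[0][0])
    return cv2.approxPolyN(h,4,ensure_convex=True).reshape(-1,2).astype(float)
def trayq(c,near):
    return quad(c,c['image'].max(2)<60,near)
def riserq(c,near,vmin=50):
    hsv=cv2.cvtColor(c['image'],cv2.COLOR_RGB2HSV); return quad(c,(hsv[...,0]<16)&(hsv[...,1]>95)&(hsv[...,2]>vmin)&(hsv[...,2]<110),near)
E
python3 - <<'E'
from h import *
import pickle
V=pickle.load(open('views.pkl','rb'))
for n in ('c1','c2'): print(n,np.round(lids(V[n]),1).tolist())
L1=sorted(x[:2] for x in lids(V['c1'])); L2=sorted(x[:2] for x in lids(V['c2']))
for p,q in zip(L1,L2): print('lid',*meet(V['c1'],p,V['c2'],q))
print('neck',*meet(V['c1'],(402.3,208.3),V['c2'],(244,206.7)))
for n in ('r1','r2'):
    q=riserq(V[n],project(V[n],[.475,.213,.1])[0]); print(n,q.tolist()); P=onplane(V[n],q,.1); print(P.round(4).tolist(),P.mean(0),[np.linalg.norm(P[i]-P[i-1]).round(4) for i in range(4)])
for n in ('t1','t2','c1'):
    q=trayq(V[n],project(V[n],[.684,-.055,.014])[0]); print(n,q.tolist());  P=onplane(V[n],q,.014); print(P.round(4).tolist(),P.mean(0),[np.linalg.norm(P[i]-P[i-1]).round(4) for i in range(4)])
E
```

```text
c1 [[319.6, 210.5, 44.9, 49.4], [482.8, 204.5, 44.2, 52.8]]
c2 [[321.9, 203.3, 43.6, 48.8]]
lid [ 1.52631972 -0.18601372  2.90118352] 0.1878174523401336
neck [ 0.49392905 -0.22755855  0.10724674] 0.0012520368063147986
r1 [[379.0, 164.0], [363.0, 230.0], [101.0, 191.0], [95.0, 129.0]]
[[0.4976, 0.045, 0.1], [0.4095, 0.0601, 0.1], [0.4621, 0.3918, 0.1], [0.5387, 0.3822, 0.1]] [0.4769564  0.21976826 0.1       ] [np.float64(0.3397), np.float64(0.0894), np.float64(0.3358), np.float64(0.0771)]
r2 [[540.0, 168.0], [515.0, 231.0], [258.0, 191.0], [266.0, 129.0]]
[[0.4926, 0.0466, 0.1], [0.4081, 0.06, 0.1], [0.4624, 0.3938, 0.1], [0.5389, 0.3799, 0.1]] [0.47549781 0.22007581 0.1       ] [np.float64(0.3365), np.float64(0.0855), np.float64(0.3382), np.float64(0.0778)]
t1 [[353.0, 173.0], [178.0, 181.0], [163.0, 94.0], [353.0, 84.0]]
[[0.6246, -0.1934, 0.014], [0.6113, 0.0722, 0.014], [0.7368, 0.0756, 0.014], [0.7506, -0.1883, 0.014]] [ 0.68083524 -0.05846236  0.014     ] [np.float64(0.1262), np.float64(0.2659), np.float64(0.1256), np.float64(0.2644)]
t2 [[473.0, 173.0], [298.0, 181.0], [289.0, 94.0], [483.0, 84.0]]
[[0.6239, -0.1951, 0.014], [0.6109, 0.0692, 0.014], [0.7366, 0.0797, 0.014], [0.7502, -0.1885, 0.014]] [ 0.68037683 -0.05867275  0.014     ] [np.float64(0.1264), np.float64(0.2646), np.float64(0.1261), np.float64(0.2685)]
c1 [[372.0, 0.0], [370.0, 98.0], [181.0, 106.0], [161.0, 0.0]]
[[0.7415, -0.1904, 0.014], [0.6226, -0.1944, 0.014], [0.6116, 0.0708, 0.014], [0.7413, 0.0784, 0.014]] [ 0.67923042 -0.05889798  0.014     ] [np.float64(0.2688), np.float64(0.119), np.float64(0.2655), np.float64(0.1299)]
```

Run:
```python
from h import *
import pickle
V=pickle.load(open('views.pkl','rb'))
h=cv2.cvtColor(V['c2']['image'],cv2.COLOR_RGB2HSV); print(h[205:215:3,150:176:5].tolist())
for p,q in (((101,191),(258,191)),((95,129),(266,129))): print('riser',*meet(V['r1'],p,V['r2'],q))
for p,q in (((353,173),(473,173)),((178,181),(298,181)),((163,94),(289,94)),((353,84),(483,84))): print('tray',*meet(V['t1'],p,V['t2'],q))
for n,p in dict(d2=(.42,-.29,.33),d1=(.42,-.15,.33),s1=(.40,.12,.36),s2=(.40,.32,.36)).items():
    ctrl.reach(np.array(p),down(0)); ctrl.hold(.2)
    V[n]=cam('wrist'); print(n,st()['clock'])
pickle.dump(V,open('views.pkl','wb'))
v=lambda n:V[n]['image'][:,:,::-1]
m=np.vstack([np.hstack([v('s1'),v('s2')]),np.hstack([v('d1'),v('d2')])]); cv2.imwrite('pics/m2.png',cv2.resize(m,(800,500)))
```

```text
[[[0, 14, 129], [4, 14, 130], [4, 14, 130], [0, 16, 131], [4, 16, 130], [0, 14, 129]], [[4, 15, 132], [4, 14, 131], [0, 14, 130], [4, 16, 130], [0, 14, 129], [4, 14, 128]], [[4, 14, 130], [4, 14, 130], [4, 16, 130], [0, 16, 130], [4, 14, 129], [0, 14, 129]], [[4, 14, 127], [4, 16, 129], [0, 14, 128], [4, 14, 126], [4, 14, 125], [0, 14, 126]]]
riser [0.46100511 0.39455017 0.09601437] 0.0002715108371487451
riser [0.53929015 0.3792483  0.10430741] 0.0002588189755559699
tray [ 0.62533752 -0.19286084  0.018347  ] 0.0006171275525259742
tray [0.61324031 0.06878146 0.02171097] 0.0004433485524731025
tray [0.73653913 0.08053999 0.0032183 ] 0.00027169722808393547
tray [ 0.75040265 -0.18829003  0.01448628] 0.00046769491512481
d2 8.2667
d1 9.1333
s1 10.4417
s2 11.5083
```

View pics/m2.png

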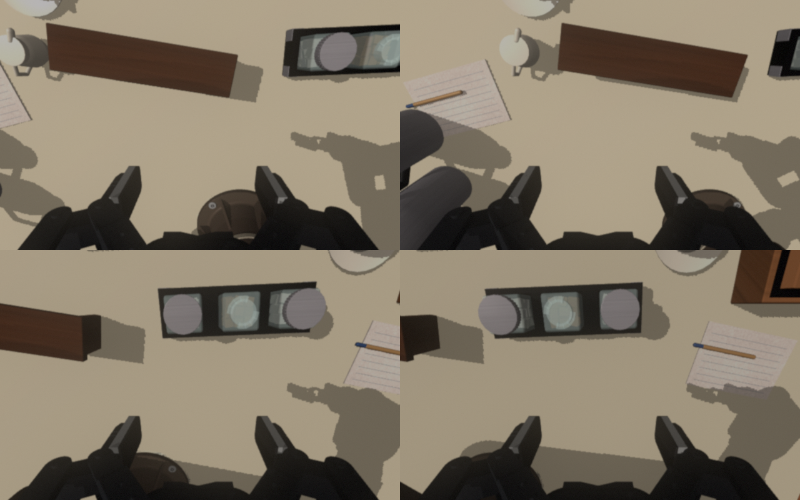

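The montage now shows the riser top without its panels, from (47,25) to (237,95) in the top-left panel. Both lids are unobscured in the lower panels at (182,313), (305,307), (498,313) and (620,307).

Run:
```python
from h import *
import pickle
V=pickle.load(open('views.pkl','rb'))
for n in ('s1','s2'):
    q=riserq(V[n],project(V[n],[.475,.213,.1])[0],40); P=onplane(V[n],q,.1); 
    r=cv2.minAreaRect((P[:,:2]*1e4).astype(np.float32)); print(n,q.tolist(),P[:,:2].round(4).tolist(),P.mean(0).round(4),[np.linalg.norm(P[i]-P[i-1]).round(4) for i in range(4)],r)
    d=[P[(i+1)%4]-P[i] for i in range(4)]; print([np.degrees(np.arctan2(-x[0],x[1])).round(2) for x in d])
for n in ('d1','d2'):
    hsv=cv2.cvtColor(V[n]['image'],cv2.COLOR_RGB2HSV)
    print(n,np.round(lids(V[n]),1).tolist())
    L=lids(V[n]); print(onplane(V[n],[x[:2] for x in L],.112).round(4).tolist())
L1=sorted(x[:2] for x in lids(V['d1'])); L2=sorted(x[:2] for x in lids(V['d2']))
for p,q in zip(L1,L2): print('lid',*meet(V['d1'],p,V['d2'],q))
for n,px in (('d1',(388,102)),('d2',(258,100))):
    q=quad(V[n],V[n]['image'].max(2)<60,project(V[n],[.495,-.174,.04])[0]); print(n,q.tolist() if q is not None else None); 
    P=onplane(V[n],q,.04); print(P.round(4).tolist(),P.mean(0))
print('neck',*meet(V['d1'],(243*1.6,62*1.6),V['d2'],(160.5*1.6,62*1.6)))
```

```text
s1 [[380.0, 88.0], [366.0, 155.0], [78.0, 110.0], [74.0, 37.0]] [[0.4851, 0.0473], [0.4086, 0.0593], [0.4614, 0.3947], [0.5372, 0.3804]] [0.4731 0.2204 0.1   ] [np.float64(0.3372), np.float64(0.0774), np.float64(0.3394), np.float64(0.0772)] ((4732.1640625, 2209.69482421875), (3394.72900390625, 773.5391235351562), 81.06356811523438)
[np.float64(81.05), np.float64(-8.94), np.float64(-100.66), np.float64(171.1)]
s2 [[556.0, 88.0], [530.0, 155.0], [251.0, 111.0], [259.0, 37.0]] [[0.4851, 0.0477], [0.4086, 0.0606], [0.4604, 0.3946], [0.5374, 0.3808]] [0.4729 0.2209 0.1   ] [np.float64(0.3371), np.float64(0.0775), np.float64(0.338), np.float64(0.0783)] ((4727.32568359375, 2211.871826171875), (3388.56396484375, 782.8843383789062), 81.07107543945312)
[np.float64(80.46), np.float64(-8.8), np.float64(-100.21), np.float64(171.07)]
d1 [[292.2, 101.8, 58.3, 61.4], [488.9, 93.6, 57.3, 67.2]]
[[0.4916, -0.1261, 0.112], [0.4994, -0.3254, 0.112]]
d2 [[156.1, 102.9, 54.4, 65.4], [351.5, 94.3, 59.8, 63.0]]
[[0.491, -0.126, 0.112], [0.4996, -0.3255, 0.112]]
lid [ 0.49127664 -0.12608182  0.1120712 ] 0.0006307605810064769
lid [ 0.49953521 -0.32556962  0.11171242] 0.0001797006449277922
d1 [[469.0, 132.0], [322.0, 138.0], [242.0, 63.0], [508.0, 51.0]]
[[0.4521, -0.3448, 0.04], [0.4446, -0.1578, 0.04], [0.5331, -0.0622, 0.04], [0.546, -0.376, 0.04]] [ 0.49395203 -0.23518766  0.04      ]
d2 [[342.0, 133.0], [174.0, 140.0], [134.0, 63.0], [407.0, 51.0]]
[[0.4517, -0.3226, 0.04], [0.4425, -0.1072, 0.04], [0.5335, -0.0727, 0.04], [0.547, -0.3965, 0.04]] [ 0.49369009 -0.22472546  0.04      ]
neck [ 0.49406614 -0.2270807   0.09985247] 0.0006588304177377968
```

Run:
```python
from h import *
o=down(np.pi/2)
ctrl.reach([.5,-.018,.10],o); claw.grip(.753); print(ctrl.tcp_to_tips, st()['width'])
ctrl.servo_line([.5,-.018,.026]); ctrl.hold(.2); f0=st()['force'][2]; z=.026
while z>.004:
    z-=.001; ctrl.servo_line([.5,-.018,z],rate=.02); f=st()['force'][2]-f0
    if abs(f)>4: break
print(z,st()['eef_pos'],f,st()['clock'])
ctrl.servo_line([.5,-.018,.20],rate=.3); claw.grip(1.0); print(st()['clock'],st()['qpos'].round(2))
print(ctrl.inverse_kinematics([.4913,-.1261,.16],down(-np.pi/4)),ctrl.inverse_kinematics([.4996,-.3255,.16],down(-np.pi/4)))
```

```text
0.017 0.7528574995861047
0.009999999999999985 [ 0.50003294 -0.01799945  0.01085282] 15.74128430150498 18.6667
19.8 [-0.17  0.38  1.92  0.    0.85 -0.17]
[-3.81533640e-01  4.44006511e-01  1.94077853e+00 -4.44089210e-16
  7.56807618e-01  1.97466085e+00] [-6.88188564e-01  5.50483923e-01  1.72336955e+00 -4.44089210e-16
  8.67739180e-01  1.66800593e+00]
```

```bash
cat >> h.py <<'E'
def lid_off(x,y,yaw0=-np.pi/4,zt=.1055):
    claw.grip(1.0); ctrl.reach([x,y,.16],down(yaw0)); ctrl.servo_line([x,y,zt],rate=.1); ctrl.hold(.2)
    f0=st()['force']; claw.grip(0.5,100); s=st(); print('grip w',s['width'],s['grasp_force'],'df',(s['force']-f0).round(2))
    q=s['qpos'].copy(); q[5]-=.5; ctrl.movej(q); s=st(); print('break: dq6',s['qpos'][5]-q[5],'tz',s['torque'][2].round(3),'F',s['force'].round(1))
    q[5]-=1.7; ctrl.movej(q); ctrl.hold(.2); s=st(); print('turned: tz',s['torque'][2].round(3),'F',s['force'].round(1),'w',s['width'])
    p=s['eef_pos']; 
    for dz in (.003,.008): ctrl.servo_line([x,y,zt+dz],rate=.03); ctrl.hold(.15); s=st(); print('lift',dz,(s['force']-f0).round(2),s['torque'].round(2),'w',s['width'].round(3),'t',s['clock'])
E
python3 - <<'E'
from h import *
lid_off(.4913,-.1261)
c=cam('wrist','l1.png'); d=cam('scene'); 
cv2.imwrite('pics/l1m.png',np.hstack([cv2.resize(c['image'][:,:,::-1],(480,300)),cv2.resize(d['image'][100:220,200:330,::-1],(320,300))]))
E
```

```text
grip w 0.7241163310627319 104.5032101952529 df [-4.55  0.94 19.54]
break: dq6 -9.071135029192767e-05 tz -0.153 F [-1.5  5.8  6.2]
turned: tz -0.054 F [-0.8 -1.   3.7] w 0.7195914691299338Traceback (most recent call last):
  File "<stdin>", line 2, in <module>
  File "h.py", line 54, in lid_off
    for dz in (.003,.008): ctrl.servo_line([x,y,zt+dz],rate=.03); ctrl.hold(.15); s=st(); print('lift',dz,(s['force']-f0).round(2),s['torque'].round(2),'w',s['width'].round(3),'t',s['clock'])
                                                                                                                                                            ^^^^^^^^^^^^^^^^
AttributeError: 'float' object has no attribute 'round'
```

```bash
sed -i "s/s\['width'\].round(3)/round(s['width'],3)/" h.py
python3 - <<'E'
from h import *
s=st(); print(s['eef_pos'],s['force'].round(2),s['torque'].round(2),s['width'])
ctrl.servo_line([.4913,-.1261,.1135],rate=.03); ctrl.hold(.2); s=st(); print(s['force'].round(2),s['torque'].round(2),s['width'],s['clock'])
c=cam('wrist','l1.png'); d=cam('scene'); 
cv2.imwrite('pics/l1m.png',np.hstack([cv2.resize(c['image'][:,:,::-1],(480,300)),cv2.resize(d['image'][100:220,200:330,::-1],(320,300))]))
E
```

```text
[ 0.4912488  -0.12603549  0.10838548] [ 0.56  0.69 -0.9 ] [ 0.   -0.03  0.02] 0.7199180823306369
[-0.01 -0.14 -0.36] [-0.08  0.02  0.08] 0.7231294027575823 26.3
```

View pics/l1m.png

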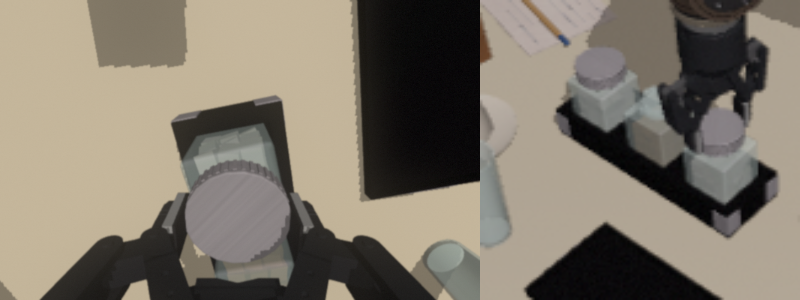

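Left panel: the lid is in the grip at (237,212), with the neck of the jar below. Right panel: the lid sits just above its jar at (718,135), and the jar is still down in its well. The vertical force shows only the lid's weight, so it is free.

```bash
cat >> h.py <<'E'
def tray_now():
    """tray centre and yaw from scene and side pictures"""
    out=[]
    for n in ('scene','side'):
        c=cam(n); m=c['image'].max(2)<60; g=project(c,[.6806,-.0586,.014])[0]
        q=quad(c,m,g)
        if q is None: print(n,'no tray'); continue
        P=onplane(c,q,.014)[:,:2]; e=np.roll(P,-1,0)-P; L=np.linalg.norm(e,axis=1); k=np.argsort(L)[2:]
        u=[v/np.linalg.norm(v)*np.sign(v[1]) for v in e[k]]; u=np.mean(u,0); out.append((*P.mean(0).round(4),np.degrees(np.arctan2(-u[0],u[1])).round(1))); print(n,out[-1],'sides',L.round(3))
    return out
def place_lid(cx,cy,yawdeg,ty,z=.0185):
    a=np.radians(yawdeg); x=cx-np.sin(a)*ty; y=cy+np.cos(a)*ty
    ctrl.reach([x,y,.12],down(a)); s=st(); print('over tray w',s['width'],'F',s['force'].round(2))
    ctrl.servo_line([x,y,.035],rate=.2); ctrl.hold(.1); f0=st()['force'][2]
    while z<.035 and st()['eef_pos'][2]>z+.0008:
        zz=max(z,st()['eef_pos'][2]-.004); ctrl.servo_line([x,y,zz],rate=.05); f=st()['force'][2]-f0
        if f>4: break
    print('down',st()['eef_pos'].round(4),'df',f)
    claw.grip(1.0); ctrl.hold(.1); ctrl.servo_line([x,y,.15],rate=.3); print('t',st()['clock'])
E
python3 - <<'E'
from h import *
ctrl.servo_line([.4913,-.1261,.19],rate=.3); print(st()['width'])
tray_now()
E
```

```text
0.7186611531736105
scene (np.float64(0.6846), np.float64(-0.0549), np.float64(2.8)) sides [0.136 0.271 0.131 0.273]
side (np.float64(0.443), np.float64(0.883), np.float64(25.7)) sides [1.695 0.87  2.574 1.719]
```

Run:
```python
from h import *
place_lid(.6815,-.058,2.9,-60)if 0 else place_lid(.6815,-.058,2.9,-.060)
ctrl.reach([.62,-.10,.30],down(0)); ctrl.hold(.1)
c=cam('wrist','p1.png'); g=project(c,[.6806,-.0586,.014])[0]
print([ (np.round(x,1).tolist(),onplane(c,[x[:2]],.024).round(4)[0,:2].tolist()) for x in lids(c)], st()['clock'])
```

```text
over tray w 0.7192997627676135 F [-0.21 -0.22 -0.42]
down [ 0.6848 -0.118   0.0191] df 4.865465813635278
t 31.2167
[([511.6, 282.2, 43.8, 52.9], [0.4402, -0.3808]), ([331.7, 105.7, 53.0, 55.3], [0.684, -0.1178])] 32.0667
```

View pics/p1.png

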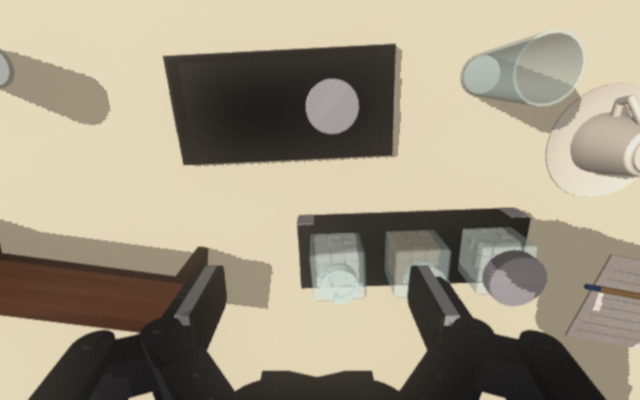

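The lid lies flat in the tray at pixel (332,106), the near jar in the caddy is now open, and the last lid is at (515,278).

Run:
```python
from h import *
lid_off(.4996,-.3255,zt=.1075)
```

```text
grip w 0.7204327345282195 105.31383363995701 df [-2.68  1.68 13.58]
break: dq6 0.0012699605345598552 tz -0.169 F [-5.1  1.5  6. ]
turned: tz -0.026 F [ 1.1 -2.   1.6] w 0.7151821352191695
lift 0.003 [-0.11 -1.05  0.06] [0.01 0.05 0.03] w 0.718 t 37.3
lift 0.008 [ 0.34 -0.37 -0.85] [ 0.   -0.    0.03] w 0.717 t 37.7667
```

Run:
```python
from h import *
ctrl.servo_line([.4996,-.3255,.19],rate=.3); s=st(); print(s['width'],s['force'])
q=tray_now()
c=cam('scene'); print('lids scene',[onplane(c,[x[:2]],.024).round(4)[0,:2].tolist() for x in lids(c)])
cv2.imwrite('pics/b.png',cv2.resize(c['image'][90:290,180:480,::-1],None,fx=2,fy=2))
```

```text
0.7197764861421875 [ 0.6183964   0.230323   -0.58053684]
scene (np.float64(0.6846), np.float64(-0.0549), np.float64(2.8)) sides [0.136 0.271 0.131 0.273]
side (np.float64(0.5022), np.float64(0.5013), np.float64(-24.3)) sides [0.972 0.273 2.664 2.689]
lids scene []
```

View pics/b.png

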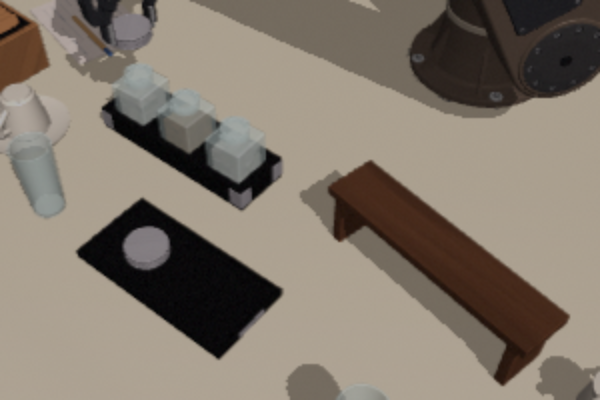

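Both lids are now off: the second is in the gripper and all three jars stand open in their wells. The tray is unmoved, with the first lid at crop (147,248).

```bash
cat >> h.py <<'E'
RC=np.array([.473,.2207]); RY=np.radians(-8.9); CY=np.radians(2.4)
def pick_jar(x,y):
    claw.grip(1.0); o=down(np.pi/2+CY); ctrl.reach([x,y,.20],o); ctrl.servo_line([x,y,.062],rate=.2); ctrl.hold(.1)
    claw.grip(.5,70); ctrl.hold(.15); s=st(); f0=s['force']; print('jar w',s['width'],'gf',s['grasp_force'])
    ctrl.servo_line([x,y,.23],rate=.15); ctrl.hold(.2); s=st(); print('lifted w',s['width'],'dF',(s['force']-f0).round(2),'T',s['torque'].round(2),'t',s['clock'])
def over(ty):
    p=RC+ty*np.array([-np.sin(RY),np.cos(RY)]); ctrl.reach([*p,.23],down(np.pi/2+RY)); ctrl.hold(.1); s=st(); print('over w',s['width'],s['force'].round(2),s['torque'].round(2)); return p
def put_jar(p):
    ctrl.servo_line([*p,.164],rate=.15); ctrl.hold(.15); f0=st()['force'][2]; z=.164
    while z>.146:
        z-=.0015; ctrl.servo_line([*p,z],rate=.03); f=st()['force'][2]-f0
        if f>3: break
    print('contact z',z,'f',f,st()['torque'].round(2))
    claw.grip(1.0); ctrl.hold(.1); ctrl.servo_line([*p,.26],rate=.2); print('t',st()['clock'])
E
python3 - <<'E'
from h import *
place_lid(.6815,-.058,2.9,.060)
c=cam('wrist'); print([onplane(c,[x[:2]],.024).round(4)[0,:2].tolist() for x in lids(c)])
pick_jar(.4996,-.3255)
over(.105)
c=cam('wrist','j1.png'); d=cam('side'); e=cam('scene')
cv2.imwrite('pics/j1m.png',np.vstack([np.hstack([cv2.resize(c['image'][:,:,::-1],(400,250)),cv2.resize(d['image'][90:290,180:500,::-1],(400,250))]),cv2.resize(e['image'][100:350,100:500,::-1],(800,350))[:, :800]]))
E
```

```text
over tray w 0.716915644700611 F [-0.39 -0.53 -0.83]
down [0.679  0.0019 0.0214] df 7.648617022095298
t 42.75
[]
jar w 0.7645645805583527 gf 76.20355010032654
lifted w 0.7691878385408266 dF [  4.17  -2.23 -12.81] T [ 0.01  0.   -0.02] t 47.7583
over w 0.7631244688983458 [-0.67  0.82 -3.32] [-0.02 -0.07 -0.08]
```

View pics/j1m.png

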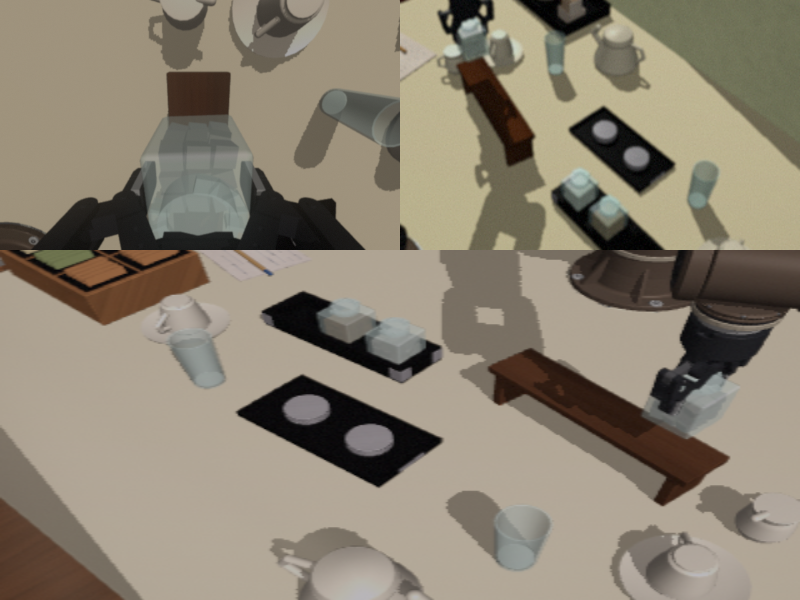

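Both lids lie flat side by side in the tray. The jar in hand hangs level over the riser's far end, with its faces parallel to the ledge in the wrist view at (200,175).

Run:
```python
from h import *
p=RC+.105*np.array([-np.sin(RY),np.cos(RY)]); put_jar(p)
pick_jar(.4942,-.2260); p=over(0); put_jar(p)
e=cam('scene'); c=cam('wrist')
cv2.imwrite('pics/j2m.png',np.hstack([cv2.resize(c['image'][:,:,::-1],(400,250)),cv2.resize(e['image'][130:290,300:556,::-1],(400,250))]))
```

```text
contact z 0.155 f 5.029267938701076 [-0.02  0.06  0.01]
t 53.6833
jar w 0.7649292999760816 gf 78.3280348777771
lifted w 0.7649020731283225 dF [  0.55  -0.21 -11.56] T [-0.02  0.    0.04] t 58.7667
over w 0.7664945809928996 [ 0.07  0.68 -2.56] [-0.   -0.02 -0.02]
contact z 0.155 f 3.645444534395551 [0.05 0.07 0.  ]
t 63.8667
```

View pics/j2m.png

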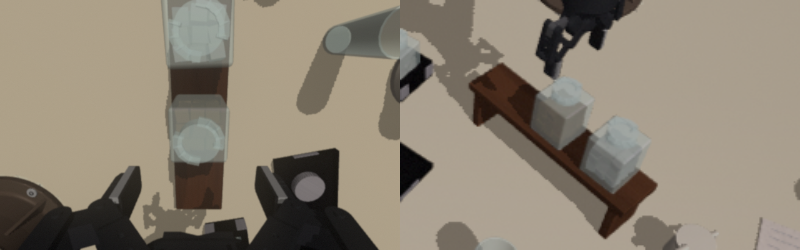

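Two jars stand squared on the riser: the wrist view shows both aligned with the ledge at (198,30) and (198,130).

Run:
```python
from h import *
pick_jar(.4913,-.1261); p=over(-.105); put_jar(p)
V={}
for n,q in dict(a=(.42,.16,.36),b=(.42,.28,.36),t=(.60,-.05,.36)).items():
    ctrl.reach(np.array(q),down(0)); ctrl.hold(.2); V[n]=cam('wrist')
import pickle; pickle.dump(V,open('final.pkl','wb'))
e=cam('scene'); v=lambda im:cv2.resize(im[:,:,::-1],(400,250))
cv2.imwrite('pics/f.png',np.vstack([np.hstack([v(V['a']['image']),v(V['b']['image'])]),np.hstack([v(V['t']['image']),v(e['image'][100:350,180:580])])]))
print([onplane(V['t'],[x[:2]],.024).round(4)[0,:2].tolist() for x in lids(V['t'])])
q=trayq(V['t'],project(V['t'],[.681,-.0586,.014])[0]); print(onplane(V['t'],q,.014).round(4).tolist(),onplane(V['t'],q,.014).mean(0)); print(st()['clock'])
```

```text
jar w 0.7682179412061406 gf 76.22437119483948
lifted w 0.7625383599589574 dF [  2.46  -0.47 -16.37] T [ 0.02  0.03 -0.  ] t 68.3833
over w 0.7686883313730043 [ 0.07 -0.2  -3.21] [ 0.02 -0.04 -0.  ]
contact z 0.155 f 6.503932332754404 [0.09 0.16 0.  ]
t 72.8083
[[0.6787, 0.0021], [0.6839, -0.1175]]
[[0.6239, -0.1941, 0.014], [0.6118, 0.0715, 0.014], [0.7375, 0.0758, 0.014], [0.7512, -0.1887, 0.014]] [ 0.68110822 -0.05887165  0.014     ]
76.9167
```

View pics/f.png

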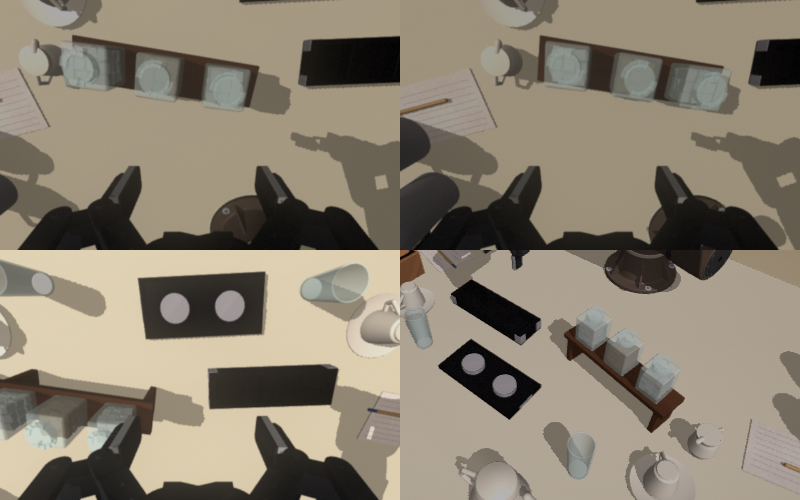

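The final views show three upright open jars on the riser, at (79,65), (154,78) and (224,88) in the first panel. Both lids are flat in the tray and the caddy is empty. I'll check how well the jars are centred on the ledge, then hand in.

Run:
```python
from h import *
import pickle
V=pickle.load(open('final.pkl','rb'))
ok=True
for a,b in (((79,65),(166,61)),((154,77),(235,77)),((224,88),(311,88))):
    P,e=meet(V['a'],np.array(a)*1.6,V['b'],np.array(b)*1.6); d=P[:2]-RC; r=[d@[np.cos(RY),np.sin(RY)],d@[-np.sin(RY),np.cos(RY)]]
    print(P.round(3),round(e,4),np.round(r,3)); ok&=abs(r[0])<.006 and abs(P[2]-.2)<.03
if ok: print(ctrl.close_job())
```

```text
[0.494 0.322 0.199] 0.0057 [0.005 0.104]
[0.474 0.224 0.183] 0.0003 [0.001 0.004]
[0.462 0.124 0.209] 0.0001 [ 0.004 -0.097]
the job is handed in; nothing more can be done
None
```

The job is handed in: both stuck lids were broken loose and laid flat side by side in the tray, and all three open jars stand squared on the riser, within about 5 mm of the ledge's centre line by my rough final check.

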